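# Hang the drip cup and hold the scoop tipped over it to drain

### The arm

A 7-joint arm with a two-finger parallel gripper is mounted at the origin on the work surface. World frame = base frame: x ahead of the robot, y to its left, z up, the work surface at z = 0. Lengths are in m, angles in rad, forces in N, time in s.
With the tool pointing down it reaches from about 0.425 to 0.95 m from the base axis. Payload 4.7 kg.
Tool frame: the origin (TCP) lies on the centre line of the jaws, within the pads' length; the fingertips stand 22 mm ahead of it and the grasp point (between the pads) lies 3 mm ahead of it; z points along the fingers, y is the line along which they close (so a half turn about z gives the same grasp; the last joint's range is limited). The gripper opens to 85 mm and grips with 20 to 120 N. Pads are 22 mm wide; open, the fingers measure 114 mm over their backs; the gripper's body (76 mm by 85 mm) begins 54 mm behind the grasp point. The pads swing forward as they close: fully open they stand 13 mm farther back than shut.
Start: joints at [1.197, 0.469, -0.049, 1.532, 0.024, 1.141, -0.082], TCP at [0.228, -0.635, 0.253] pointing down, gripper open.
Joint ranges: [-2.59, 2.59], [-0.33, 1.99], [-1.39, 1.29], [0.1, 2.45], [-1.04, 4.18], [0.21, 1.99], [-2.66, 2.66]. Speed limits (rad/s): [2.57, 2.57, 3.14, 3.14, 3.14, 3.14, 3.14].

### API

Orientations are given as a unit quaternion [w, x, y, z].
In Python, from cell import sensors, optics, ctrl gives the robot as it stands.
- The arm moves only by the tool drive_tool, never from a script. Its argument "series" is a list that holds one entry, the list of rows, each a list of 5 numbers: the opening in per cent of the stroke, from 0 (shut) to 100 (fully open), then the shift along the world's x, y, z in m, then the turn about the world's z in degrees. In form: [[[hand, tx, ty, tz, yaw], ...]]. A call has 1 to 12 rows; each row shifts and turns the commanded pose from where the row before left it; what a row does not reach is not made up. A row lasts 1/12 s, in which the tool goes at most 41.7 mm and 7.16 degrees, less where a joint would pass 70% of its speed; a pose out of reach is approached as far as the arm can. A call is refused whole if a number of a shift passes 0.0417 or a number of a turn 7.16, either way. A call with a gripper value outside its range is refused whole. The fingers move at their own pace and stop on an object; "grip_force" is the grip in N (left out, the last holds). Time passes only in rows, so rows that do not move let the fingers close. It gives the time, the measured TCP pose, the force, the opening and the grip force at its end, in the units of the state.
- sensors.sense(): the state, without advancing time (a new reading comes with each control period).
- optics.camera(name): name is "side" or "top"; returns a dict with "color" (480x640x3 uint8, blue, green, red), "z_map" (480x640 float32, m along the optical axis (not along the pixel's ray), 0 where there is no reading), "fx", "fy", "cx", "cy" (pixels), "extrinsics" (4x4, takes a point from camera to world coordinates). Camera axes: x right, y up, looking along -z (the intrinsics and any distortion apply to the point x, -y, -z); pixel columns grow to the right and rows downward; lengths in m; the calibration is good to about 2 mm. A picture is of the moment at which its call begins.
- ctrl.sign_off(): hands the job in; it is judged then, once.
The state is a dict: "clock": time; "joint_positions": joint angles; "joint_velocities": joint speeds; "tau": joint torques, N m; "ee_pos": TCP position; "tcp_rot": TCP orientation; "ft_force": force on the tool from outside, world axes, zero at the start; "moment": the same for the moment, N m; "grip_width": opening from 0.0 (shut) to 1.0 (fully open); "grasp_force": force on a finger pad.
Only numpy, scipy, OpenCV 4.12 (cv2) and the standard library are available. Lean on these libraries where they do the work, as an engineer would, in place of code of your own. Each camera call takes 0.05 s, during which the arm holds its last target. There are 200 camera calls.

### The job

Hook the yellow drip cup over the top rail near the rail's left end (the robot's left), slide it along the rail, without lifting it off, until its hook is centred on the blue band, and let go of it. Then draw the freshly rinsed steel scoop up out of its wooden holder and hold it in the air to drain: its lower mouth edge a few centimetres above the middle of the cup's opening, handle leaning about 45 degrees from upright, open mouth facing slantwise downward, touching neither cup nor rail. Finish while still holding it there, and leave the bowl, jar and shaker where they stand.

Things in the scene. Friction and masses are not known exactly. Their poses are not given: they have to be found in the camera images.
- cup_tab (a point): centre of the black grip tab (16 mm in x, 20 mm in y, 42 mm tall) on top of the hook of the yellow plastic drip cup (0.13 to 0.25 kg). Axes are the cup's: z up, x from the open cup towards the hook, y along the hook's 36 mm width. The cup starts upright on the table with this point 150 mm up. The cup's centre line is 56 mm to -x of the tab, so the load is off-centre
- cup_seat (a point): point in the hook where the rail's axis goes, 31 mm below the tab's centre; axes as cup_tab. The hook is an upside-down U open below: gap 20 mm in x centred here, ceiling 6 mm above here, +x lip 4 mm thick down to 16 mm below here; on the -x side a 4 mm plate runs down to the cup. Hung, the cup is on the robot's side, against the lower bar, leaning about 5 degrees; this point settles up to 4 mm off in x
- cup_mouth (a point): centre of the drip cup's square opening, at rim height; axes as cup_tab. The cup is an open box 84 x 84 mm outside, 78 x 78 mm inside, 50 mm high. When it hangs, its rim is 69 mm below the rail's axis and the tab's top 52 mm above the rail's axis
- rail_mid (a point): middle of the top rail's axis, 190 mm above the table: a round steel bar 12 mm thick, 340 mm long along y, between two fixed posts 14 mm thick at y = +-170 mm, with an equal parallel bar 90 mm straight below it. Fixed stand, feet 110 mm long in x and 12 mm high. x points horizontally away from the robot, y to the robot's left, z up
- mark: the blue band, 36 mm long, painted round the top rail (and a second one straight below on the lower bar). Origin: band's centre on the rail's axis; axes as rail_mid. It is on the right part of the rail, 20 to 110 mm to the right of the middle
- scoop_mid (a point): centre of the stainless scoop (0.08 to 0.17 kg), on its handle's axis, 75 mm above its underside. z runs up the handle, x from mouth to closed back (mouth faces -x). A square cup 46 mm wide (y), 46 mm tall (z), 36 mm deep (x), with a straight handle 12 mm (x) by 16 mm (y) rising from its top to 151 mm above the underside; the handle's axis is 12 mm behind the mouth's plane
- scoop_grip (a point): a point on the handle's axis 115 mm above the scoop's underside, in the middle of the dark grip part, good to grasp; axes as scoop_mid
- scoop_lip (a point): middle of the mouth's lower edge, where the scoop drips: 12 mm to -x of the handle's axis, at the underside; axes as scoop_mid
- holder: wooden socket, fixed: outside 48 (x) by 58 (y) by 55 mm high, inside 40 x 50 mm, floor 4 mm, on a base plate 80 x 80 x 4 mm. Origin under its centre. The scoop stands loosely in it, handle up, mouth to the holder's -x; its handle sticks out 100 mm above the holder's rim
- bowl_mid (a point): green melamine bowl, 124 mm across, 55 mm high; centre. Leave it alone
- jar_mid (a point): closed glass jar with a steel cap, 72 mm across, 120 mm high; centre. Leave it alone
- shaker_mid (a point): white ceramic shaker, 50 mm across, 90 mm high; centre. Leave it alone
There are look-alikes about, which are no part of the job. Of the things that look like the part that bears scoop_mid, the middle-sized one is meant. What is shaped like the part that bears cup_tab but purple is not meant.

How it is judged:
On the way, in this order (a step that is already met when the one before it is completed fails the run):
1. the drip cup's hook sits over the top rail, at least 50 mm to the left of the band (x of cup_seat in the frame of mark between -0.009 and 0.009 m and z of cup_seat in the frame of mark between -0.007 and 0.007 m and angle between cup_mouth's own z axis and vertical below 0.17 rad and y of cup_seat in the frame of mark between 0.05 and 0.28 m), for 0.2 s.
2. the drip cup hangs at the blue band and is let go (x of cup_seat in the frame of mark between -0.009 and 0.009 m and z of cup_seat in the frame of mark between -0.007 and 0.007 m and angle between cup_mouth's own z axis and vertical below 0.17 rad and y of cup_seat in the frame of mark between -0.014 and 0.014 m and contact force between the fingers and cup below 0.1 N), for 0.2 s.
3. the scoop is drawn clear of its holder (z of scoop_lip in the frame of holder above 0.06 m and contact force between the fingers and scoop above 1 N), for 0.1 s.
At the end, for the whole second after the job is handed in: Cup hangs freely by its hook, upright to 10 deg, within 14 mm of the band's centre. Scoop held still by the fingers alone, handle 33-57 deg from upright, mouth facing at least 31 deg below level, its lower edge within 30 mm sideways of the cup opening's centre and 15-120 mm above the rim (all of step 2 and linear speed of cup below 0.03 m/s and angle between scoop_mid's own z axis and vertical between 0.58 and 1 rad and angle between scoop_mid's own x axis and vertical below 1.03 rad and horizontal distance between scoop_lip and cup_mouth below 0.03 m and z of scoop_lip in the frame of cup_mouth between 0.015 and 0.12 m and contact force between the fingers and scoop above 1 N and contact force between scoop and cup below 0.1 N and contact force between scoop and rail below 0.1 N and linear speed of scoop below 0.04 m/s); the arm keeps its last pose, push and grip.
It fails at once if the bowl is pushed away (30 mm) (distance of bowl_mid from where it was at the start of the episode above 0.03 m).
It fails at once if the jar is pushed away (30 mm) (distance of jar_mid from where it was at the start of the episode above 0.03 m).
It fails at once if the shaker is pushed away (30 mm) (distance of shaker_mid from where it was at the start of the episode above 0.03 m).
It fails at once if the cup is put on or lifted off the rail at the band instead of being slid there (x of cup_seat in the frame of mark between -0.03 and 0.03 m and y of cup_seat in the frame of mark between -0.035 and 0.035 m and z of cup_seat in the frame of mark between 0.015 and 0.06 m).
It also fails if it takes over 61 s, if anything falls off the work surface, if the arm or the gripper's body presses on something with over 40 N, if the wrist force passes 120 N, or if a joint passes its speed limit or range.

## Working session

There is one attempt and no reset: what is moved stays moved. The work goes in short steps, Python scripts to look and compute and a tool call to move; the robot and the scene stay as the last step left them, time stands still between calls to the robot, and variables do not carry over. Pictures are saved under pics/ and viewed, at most 10 in all, crops included, and the job is handed in when it is done.

Besides the shell and the picture viewer there is one more tool, called after "Call:" as name(argument=value, ...) on one line, values as JSON. drive_tool: Moves the arm, as the interface text tells. Its arguments: {"type":"object","properties":{"series":{"type":"array","items":{"type":"array","items":{"type":"array","items":{"type":"number"}}}},"grip_force":{"type":"number"}},"required":["series"]}

```bash
ls; mkdir -p pics; cat > h.py <<'E'
import numpy as np, cv2
from cell import sensors, optics, ctrl
def cloud(c):
    z=c["z_map"]; v,u=np.mgrid[0:480,0:640]
    p=np.stack([(u-c["cx"])/c["fx"]*z,-(v-c["cy"])/c["fy"]*z,-z,np.ones_like(z)],-1)
    w=(p@np.array(c["extrinsics"]).T)[...,:3]; w[z==0]=np.nan; return w
def ray(c,u,v):
    E=np.array(c["extrinsics"]); d=E[:3,:3]@np.array([(u-c["cx"])/c["fx"],-(v-c["cy"])/c["fy"],-1]); return E[:3,3],d
def onz(c,u,v,z):
    o,d=ray(c,u,v); return o+d*(z-o[2])/d[2]
E
python3 - <<'E'
from h import *
import pickle
for n in("side","top"):
    c=optics.camera(n); cv2.imwrite(f"pics/{n}0.png",c["color"]); pickle.dump(c,open(n+"0.pkl","wb"))
    print(n,c["fx"],c["cx"],c["cy"],np.round(c["extrinsics"],3).tolist(),[k for k in c])
print(sensors.sense())
E
```

```text
pics
side 486.8808811020596 323.72200773968984 240.7757842771426 [[-0.969, 0.179, -0.169, 0.326], [-0.246, -0.691, 0.68, 0.8], [0.005, 0.701, 0.713, 1.013], [0.0, 0.0, 0.0, 1.0]] ['color', 'z_map', 'fx', 'fy', 'cx', 'cy', 'extrinsics']
top 467.4413613991972 316.1135947870675 238.9912218023971 [[0.014, 0.994, -0.107, 0.424], [-0.999, 0.018, 0.028, -0.022], [0.03, 0.107, 0.994, 1.172], [0.0, 0.0, 0.0, 1.0]] ['color', 'z_map', 'fx', 'fy', 'cx', 'cy', 'extrinsics']
{'clock': 0.1, 'joint_positions': array([ 1.19707839,  0.46939326, -0.0485764 ,  1.53354656,  0.02410219,
        1.14100598, -0.08226336]), 'joint_velocities': array([ 4.21656260e-04, -1.69795283e-03, -4.21376555e-04, -3.68435141e-03,
       -1.73240494e-03,  4.12696416e-04,  6.98611490e-05]), 'tau': array([ 1.54480418e-03, -5.11518037e+01, -4.66207881e-02, -2.38393450e+01,
        1.08208283e-02,  4.34843139e-03, -1.54950936e-05]), 'ee_pos': array([ 0.22801079, -0.63482004,  0.25235619]), 'tcp_rot': array([-8.63905261e-04,  9.85169730e-01,  1.71580367e-01, -1.86479333e-04]), 'ft_force': array([ 0.11495007, -0.6273871 , -0.30697498]), 'moment': array([-0.00674478, -0.03570024, -0.03802727]), 'grasp_force': 0.0, 'grip_width': 0.9974357302829068}
```

View pics/side0.png

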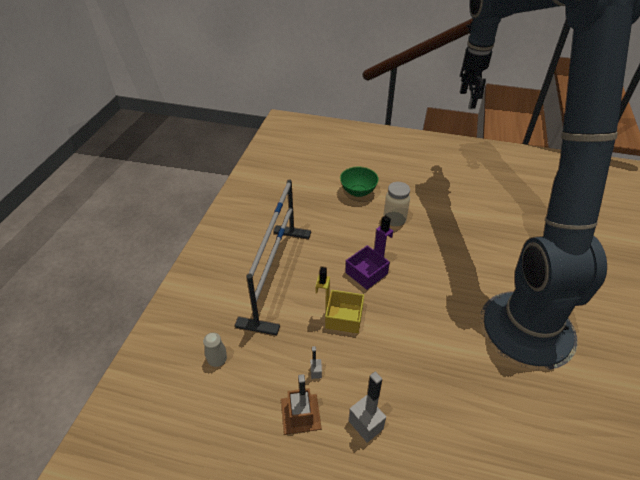

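View pics/top0.png

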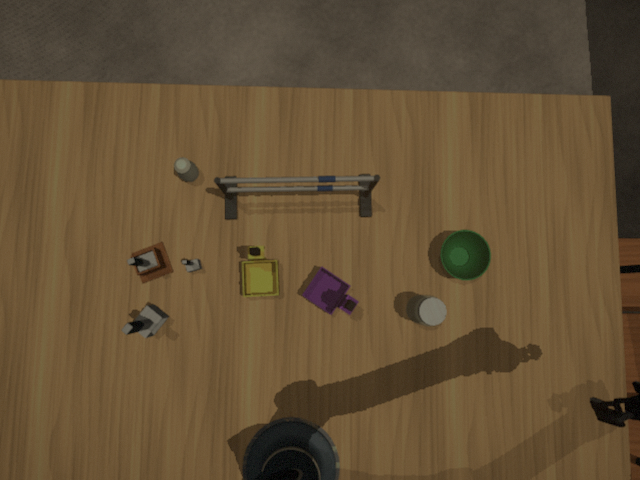

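Side view: the yellow cup is at (344,312) with its tab at (323,275), and a purple look-alike is at (368,265). The scoops are at (302,400) in the holder, small at (316,365) and large at (370,415). The rail's blue band is at (280,208). In the top view the yellow cup is at (260,278) with its tab at (256,252), the holder is at (150,262), and the band is at (326,180).

Candidates:
- **Cup:** yellow, not purple.
- **Scoop:** the middle-sized one, at (302,400) in the holder.

I'll check this choice in a close crop.

```bash
cat > m.py <<'E'
from h import *
import pickle
C={n:pickle.load(open(n+"0.pkl","rb")) for n in("side","top")}
f=lambda a:np.round(a,4).tolist()
for n,c in C.items():
    w=cloud(c); hsv=cv2.cvtColor(c["color"],cv2.COLOR_BGR2HSV); H,S,V=[hsv[...,i].astype(int) for i in range(3)]
    X,Y,Z=w[...,0],w[...,1],w[...,2]
    print(n)
    if n=="top": reg=(slice(225,305),slice(230,285))
    else: reg=(slice(255,340),slice(305,370))
    yl=np.zeros(H.shape,bool); yl[reg]=True; Y_=yl&(H>22)&(H<35)&(S>120)
    r=Y_&(Z>.071)&(Z<.09)
    print("cup rim",r.sum(),[f(a) for a in cv2.minAreaRect(w[r][:,:2].astype(np.float32)*1000)[:2]],cv2.minAreaRect(w[r][:,:2].astype(np.float32)*1000)[2], f(np.nanmedian(Z[r])))
    t=yl&(Z>.150)&(Z<.2)
    print("tab pts",t.sum(),f(np.nanmin(w[t],0)),f(np.nanmax(w[t],0)), f(np.nanmean(w[t],0)))
    t=yl&(Z>.165)&(Z<.2)
    print("tab top",t.sum(),f(np.nanmin(w[t],0)),f(np.nanmax(w[t],0)))
    b=(H>95)&(H<125)&(S>110)&(V>50)&(Z>.17)&(Z<.22)
    print("band",b.sum(),f(np.nanmin(w[b],0)),f(np.nanmax(w[b],0)),f(np.nanmean(w[b],0)))
    ra=(Z>.18)&(Z<.215)&(X>.4)&(X<.8)&(Y<.2)&(Y>-.2)
    if n=="top": ra[:170]=0; ra[200:]=0
    else: ra[:,300:]=0
    ys=Y[ra]; print("rail x vs y",ra.sum(),f(np.polyfit(ys,X[ra],1)),f(np.nanmin(ys)),f(np.nanmax(ys)),f(np.nanmax(Z[ra])))
    h=(Z>.03)&(Z<.2)&(X>.35)&(X<.62)&(Y>.2)&(Y<.45)
    m,l,st,ce=cv2.connectedComponentsWithStats(h.astype(np.uint8))
    for i in range(1,m):
        if st[i,4]>15: q=w[l==i]; print("obj",st[i].tolist(),f(q.min(0)),f(q.max(0)))
    wood=(H<18)&(S>100)&(Z>.045)&(Z<.065)&h
    if wood.sum()>3: print("holder rim",wood.sum(),cv2.minAreaRect(w[wood][:,:2].astype(np.float32)*1000))
a=C["side"]["color"][340:450,270:400]; b=C["top"]["color"][225:345,110:290]
cv2.imwrite("pics/crop.png",np.hstack([cv2.resize(a,(390,330),interpolation=2),cv2.resize(b,(400,330),interpolation=2)]))
E
python3 m.py
```

```text
side
cup rim 3 [[492.2989, 89.4847], [0.2097, 13.9711]] 4.080061912536621 0.0871
tab pts 91 [0.4974, 0.0777, 0.1507] [0.5135, 0.0986, 0.1752] [0.505, 0.0908, 0.1656]
tab top 55 [0.4976, 0.0777, 0.1654] [0.5135, 0.0984, 0.1752]
band 34 [0.6543, -0.0824, 0.1922] [0.6632, -0.0528, 0.2011] [0.6585, -0.0658, 0.1968]
rail x vs y 580 [-0.0375, 0.6573] -0.1832 0.1758 0.2015
obj [310, 346, 12, 27, 186] [0.4639, 0.2323, 0.03] [0.4954, 0.268, 0.1062]
obj [287, 374, 26, 49, 814] [0.4542, 0.3207, 0.0303] [0.5189, 0.391, 0.1587]
obj [349, 374, 22, 56, 387] [0.3501, 0.306, 0.0301] [0.3834, 0.3702, 0.1975]
holder rim 230 ((451.2987976074219, 340.3699035644531), (123.51659393310547, 62.395076751708984), 22.55558967590332)
top
cup rim 1 [[492.3437, 92.5644], [0.0, 0.0]] 0.0 0.0888
tab pts 78 [0.4983, 0.0723, 0.1515] [0.5132, 0.0911, 0.1748] [0.5056, 0.0815, 0.1686]
tab top 63 [0.4999, 0.0735, 0.1669] [0.5132, 0.0911, 0.1748]Traceback (most recent call last):
  File "m.py", line 19, in <module>
    print("band",b.sum(),f(np.nanmin(w[b],0)),f(np.nanmax(w[b],0)),f(np.nanmean(w[b],0)))
                           ~~~~~~~~~^^^^^^^^
    res = np.fmin.reduce(a, axis=axis, out=out, **kwargs)
ValueError: zero-size array to reduction operation fmin which has no identity
```

```bash
sed -i 's/(Z>.071)&(Z<.09)/(Z>.042)\&(Z<.06)/; s/&(Z>.17)&(Z<.22)$/\&(Z>.15)\&(Z<.24)/; s/^    print("band".*/    print("band",b.sum()); b.any() and print(f(w[b].min(0)),f(w[b].max(0)),f(w[b].mean(0)))/' m.py
cat >> m.py <<'E'
c=C["top"]; hsv=cv2.cvtColor(c["color"],cv2.COLOR_BGR2HSV); w=cloud(c)
print(hsv[180,326],w[180,326],hsv[180,280],w[178:184,280],w[180,230:370:20].round(3).tolist())
print("black tab rays")
E
python3 m.py
```

```text
side
cup rim 244 [[450.9716, 82.8886], [84.9436, 88.781]] 3.891951084136963 0.0499
tab pts 91 [0.4974, 0.0777, 0.1507] [0.5135, 0.0986, 0.1752] [0.505, 0.0908, 0.1656]
tab top 55 [0.4976, 0.0777, 0.1654] [0.5135, 0.0984, 0.1752]
band 34
[0.6543, -0.0824, 0.1922] [0.6632, -0.0528, 0.2011] [0.6585, -0.0658, 0.1968]
rail x vs y 580 [-0.0375, 0.6573] -0.1832 0.1758 0.2015
obj [310, 346, 12, 27, 186] [0.4639, 0.2323, 0.03] [0.4954, 0.268, 0.1062]
obj [287, 374, 26, 49, 814] [0.4542, 0.3207, 0.0303] [0.5189, 0.391, 0.1587]
obj [349, 374, 22, 56, 387] [0.3501, 0.306, 0.0301] [0.3834, 0.3702, 0.1975]
holder rim 230 ((451.2987976074219, 340.3699035644531), (123.51659393310547, 62.395076751708984), 22.55558967590332)
top
cup rim 178 [[451.0427, 78.5139], [84.031, 84.3455]] 3.7334256172180176 0.0495
tab pts 78 [0.4983, 0.0723, 0.1515] [0.5132, 0.0911, 0.1748] [0.5056, 0.0815, 0.1686]
tab top 63 [0.4999, 0.0735, 0.1669] [0.5132, 0.0911, 0.1748]
band 0
rail x vs y 978 [-0.0383, 0.6583] -0.1844 0.1683 0.2021
obj [127, 247, 37, 28, 624] [0.4546, 0.3139, 0.0302] [0.5201, 0.3861, 0.1594]
obj [182, 258, 18, 13, 114] [0.4668, 0.2281, 0.03] [0.4962, 0.2592, 0.1064]
obj [126, 304, 40, 20, 332] [0.35, 0.3025, 0.0302] [0.3841, 0.3643, 0.1984]
holder rim 192 ((486.9931945800781, 349.88323974609375), (48.74720764160156, 59.608489990234375), 21.940088272094727)
[109  74  55] [ 0.6571622  -0.06898956  0.19391168] [ 22  45 108] [[ 0.6591338   0.02909029  0.19499323]
 [ 0.65735714  0.02912692  0.19334211]
 [ 0.65391717  0.02879876  0.19871977]
 [ 0.65215051  0.02883702  0.19703849]
 [ 0.69533097  0.03893837  0.00101102]
 [ 0.69409091  0.03918569 -0.00490558]] [[0.652, 0.134, 0.198], [0.653, 0.093, 0.195], [0.655, 0.05, 0.194], [0.656, 0.008, 0.193], [0.657, -0.035, 0.191], [0.658, -0.078, 0.193], [0.658, -0.12, 0.195]]
black tab rays
```

View pics/crop.png

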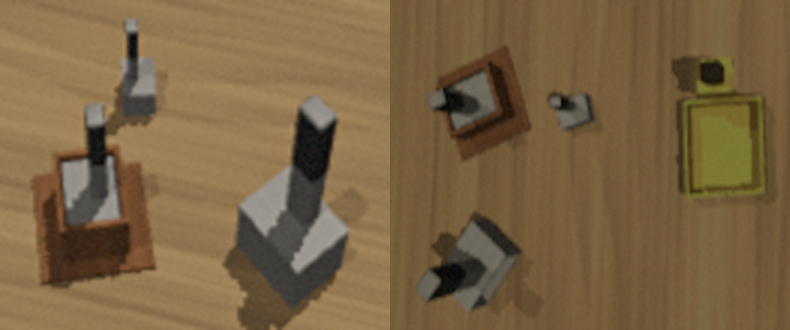

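The crop confirms the yellow cup and the middle-sized scoop standing in the wooden holder. In the top view its handle is at about (143,262), next to the small and large look-alikes.

```bash
cat > m2.py <<'E'
from h import *
import pickle
C={n:pickle.load(open(n+"0.pkl","rb")) for n in("side","top")}
for n,c in C.items():
    w=cloud(c); X,Y,Z=w[...,0],w[...,1],w[...,2]
    hsv=cv2.cvtColor(c["color"],cv2.COLOR_BGR2HSV).astype(int)
    h=(X>.43)&(X<.55)&(Y>.29)&(Y<.41)
    for a,b in((.1,.125),(.125,.15),(.15,.165)):
        q=w[h&(Z>a)&(Z<b)]; print(n,"handle",a,len(q),((q.min(0)+q.max(0))/2).round(4),np.ptp(q,axis=0).round(3))
    g=h&(hsv[...,1]<70)&(Z>.04)&(Z<.065); q=w[g]; print("scoop top",g.sum(),q.mean(0).round(4),cv2.minAreaRect(q[:,:2].astype(np.float32)*1000))
    r=(hsv[...,0]<18)&(hsv[...,1]>100)&h&(Z>.05)&(Z<.062); print("rim",r.sum(),cv2.minAreaRect(w[r][:,:2].astype(np.float32)*1000))
    b=(hsv[...,0]>95)&(hsv[...,0]<125)&(hsv[...,1]>55)&(X>.6)&(X<.72)&(Z>.17)&(Z<.22); q=w[b]; print("band",b.sum(),q.min(0).round(4),q.max(0).round(4),q.mean(0).round(4))
E
python3 m2.py
```

```text
side handle 0.1 40 [0.4804 0.3567 0.1128] [0.016 0.011 0.024]
side handle 0.125 42 [0.4799 0.3586 0.1378] [0.014 0.008 0.024]
side handle 0.15 56 [0.4803 0.353  0.1547] [0.014 0.017 0.008]
scoop top 298 [0.4865 0.3581 0.0519] ((485.4774475097656, 354.35784912109375), (37.766563415527344, 52.3026237487793), 23.56863784790039)
rim 204 ((486.2508544921875, 354.8669738769531), (47.968299865722656, 62.346343994140625), 22.38176918029785)
band 50 [ 0.6464 -0.1727  0.171 ] [0.6647 0.1728 0.2011] [ 0.6582 -0.0522  0.1944]
top handle 0.1 30 [0.4815 0.3453 0.1131] [0.016 0.016 0.024]
top handle 0.125 35 [0.4816 0.3458 0.138 ] [0.016 0.015 0.024]
top handle 0.15 47 [0.4809 0.3477 0.1548] [0.015 0.017 0.009]
scoop top 209 [0.4867 0.3466 0.0504] ((485.9351501464844, 351.76934814453125), (37.483882904052734, 47.9381217956543), 26.166263580322266)
rim 158 ((487.0459289550781, 349.9125061035156), (48.783119201660156, 59.55842590332031), 21.573720932006836)
band 66 [ 0.6547 -0.0861  0.1917] [ 0.6637 -0.0539  0.201 ] [ 0.6596 -0.0696  0.1966]
```

Call:
drive_tool(series=[[[100,0.01,0.04,0.04,7],[100,0.01,0.04,0.02,7],[100,0.01,0.04,0.01,7],[100,0.015,0.04,0,7],[100,0.015,0.04,0,7],[100,0.015,0.04,0,7],[100,0.02,0.04,0,7],[100,0.02,0.04,0,7],[100,0.02,0.04,0,7],[100,0.02,0.04,0,7],[100,0.02,0.04,0,4],[100,0.02,0.04,0,0]]])

```text
clock: 1.1
ee_pos: [0.4102, -0.188, 0.3103]
tcp_rot: [0.0, 0.683, 0.731, -0.0]
ft_force: [0.8, -0.4, -0.7]
grip_width: 1.0
grasp_force: 0.0
```

Call:
drive_tool(series=[[[100,0.014,0.039,0,0],[100,0.014,0.039,0,0],[100,0.014,0.039,0,0],[100,0.0135,0.039,0,0],[100,0.013,0.039,-0.01,0],[100,0.013,0.039,-0.025,0],[100,0.014,0.039,-0.025,0],[100,0,0,0,0],[100,0,0,0,0]]])

```text
clock: 1.85
ee_pos: [0.5007, 0.0738, 0.2558]
tcp_rot: [-0.002, 0.682, 0.732, -0.001]
ft_force: [0.1, -0.5, -0.3]
grip_width: 0.999
grasp_force: 0.0
```

```bash
python3 - <<'E'
from h import *
import pickle
print(sensors.sense()["ee_pos"],sensors.sense()["joint_positions"].round(2))
ims=[]
for n in("side","top"):
    c=optics.camera(n); pickle.dump(c,open(n+"1.pkl","wb"))
    r=(slice(205,325),slice(275,395)) if n=="side" else (slice(210,300),slice(210,310))
    ims.append(cv2.resize(c["color"][r],(400,400),interpolation=2))
    w=cloud(c); p=sensors.sense()["ee_pos"]; m=(abs(w-p-[0,0,0.01])<[.08,.08,.04]).all(-1); q=w[m]
    print(n,len(q),q.min(0).round(4),q.max(0).round(4))
cv2.imwrite("pics/a1.png",np.hstack(ims))
E
```

```text
[0.50074888 0.07379492 0.25581166] [ 0.4   0.27 -0.74  1.89  0.21  1.06 -0.36]
side 419 [0.4285 0.0592 0.2491] [0.5745 0.0941 0.3065]Traceback (most recent call last):
  File "<stdin>", line 10, in <module>
    return umr_minimum(a, axis, None, out, keepdims, initial, where)
ValueError: zero-size array to reduction operation minimum which has no identity
```

```bash
python3 - <<'E'
from h import *
import pickle
c=pickle.load(open("side1.pkl","rb")); w=cloud(c); p=np.array([.5007,.0738,.2558])
for a in(.235,.245,.255,.265,.275):
    m=(abs(w[...,0]-p[0])<.07)&(abs(w[...,1]-p[1])<.05)&(w[...,2]>a)&(w[...,2]<a+.01); q=w[m]
    if len(q): print(a,len(q),q.min(0).round(4),q.max(0).round(4))
# project the TCP point and fingertip into image
E_=np.linalg.inv(c["extrinsics"])
def pr(P):
    q=E_@np.append(P,1); return c["fx"]*q[0]/-q[2]+c["cx"], -c["fy"]*q[1]/-q[2]+c["cy"]
print(pr(p),pr(p-[0,0,.022]),pr([.5057,.085,.171]))
im=c["color"][190:330,260:400]; im=cv2.resize(im,(560,560),interpolation=2)
for P in (p-[0,0,.022],p-[0,0,.009]):
    u,v=pr(P); cv2.circle(im,(int((u-260)*4),int((v-190)*4)),3,(0,0,255),-1)
cv2.imwrite("pics/a1.png",im)
E
```

```text
0.245 13 [0.4526 0.0674 0.2491] [0.5552 0.0913 0.2546]
0.255 44 [0.4461 0.0666 0.2553] [0.5575 0.0896 0.265 ]
0.265 50 [0.4459 0.0644 0.2651] [0.5572 0.0909 0.2741]
0.275 45 [0.446  0.0761 0.2751] [0.5568 0.0904 0.2849]
(np.float64(326.2429990393336), np.float64(239.88531673526472)) (np.float64(326.159783829723), np.float64(246.85604895629027)) (np.float64(322.6352433981671), np.float64(268.81690431640163))
```

View pics/a1.png

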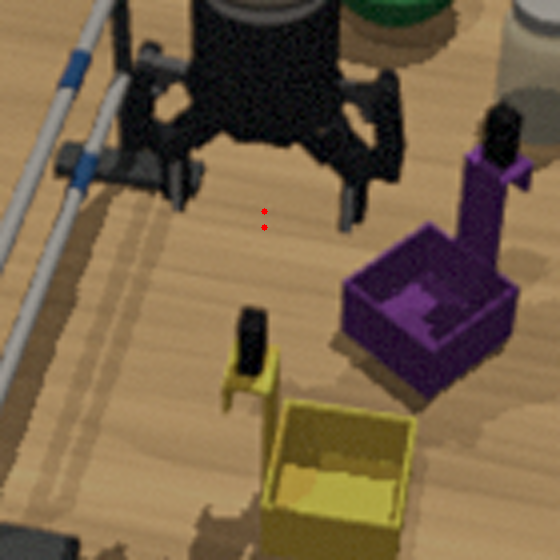

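The crop shows the open gripper above the scene, the yellow tab at crop pixel (252,340) and the purple tab at (502,135). The finger faces give a side-camera y offset of about +5 mm, so the tab is at about (0.505, 0.083).

Call:
drive_tool(series=[[[70,0.0043,0.0092,0,0],[70,0,0,-0.02,0],[70,0,0,-0.02,0],[70,0,0,-0.02,0],[70,0,0,-0.02,0],[70,0,0,-0.0178,0],[70,0,0,0,0],[70,0,0,0,0],[0,0,0,0,0],[0,0,0,0,0],[0,0,0,0,0],[0,0,0,0,0]]], grip_force=60)

```text
clock: 2.95
ee_pos: [0.5064, 0.0811, 0.1608]
tcp_rot: [0.001, 0.684, 0.73, 0.0]
ft_force: [-3.3, 0.6, 7.2]
grip_width: 0.177
grasp_force: 58.7
```

Call:
drive_tool(series=[[[0,0,0,0,0],[0,0,0,0,0],[0,0,0,0,0],[0,0,0,0,0]]])

```text
clock: 3.28
ee_pos: [0.5062, 0.0811, 0.1608]
tcp_rot: [0.001, 0.684, 0.73, 0.0]
ft_force: [-1.8, -1.2, 6.7]
grip_width: 0.177
grasp_force: 58.6
```

Call:
drive_tool(series=[[[0,0,0,0.02,0],[0,0,0,0.03,0],[0,0,0,0.035,0],[0,0,0.001,0.035,0],[0,0.03,0.001,0,-0.8],[0,0.035,0.001,0,-0.9],[0,0.035,0.001,0,0],[0,0.03,0,0,0],[0,0.02,0,0,0],[0,0,0,0,0],[0,0,0,0,0],[0,0,0,0,0]]])

```text
clock: 4.28
ee_pos: [0.6549, 0.0854, 0.2793]
tcp_rot: [-0.0, 0.694, 0.72, -0.0]
ft_force: [-0.3, 0.4, -1.9]
grip_width: 0.182
grasp_force: 61.0
```

```bash
cat > look.py <<'E'
from h import *
import pickle,sys
k=sys.argv[1]; s=sensors.sense(); print(s["clock"],s["ee_pos"].round(4),s["tcp_rot"].round(3))
for n in("side","top"):
    c=optics.camera(n); pickle.dump(c,open(n+k+".pkl","wb")); cv2.imwrite(f"pics/{n}{k}.png",c["color"])
    w=cloud(c); hsv=cv2.cvtColor(c["color"],cv2.COLOR_BGR2HSV).astype(int); H,S=hsv[...,0],hsv[...,1]
    Y=(H>22)&(H<36)&(S>110)&(w[...,2]>.06); q=w[Y]
    if len(q)<10: continue
    print(n,len(q),q.min(0).round(4),q.max(0).round(4))
    hk=q[q[:,2]>q[:,2].max()-.006]; print(" hook top",len(hk),hk.min(0).round(4),hk.max(0).round(4))
    zr=np.median(q[:,2]); rim=q[abs(q[:,2]-(q[:,2].max()-.079))<.006]
    if len(rim)>5: print(" rim",cv2.minAreaRect(rim[:,:2].astype(np.float32)*1000))
E
python3 look.py 2; python3 - <<'E'
import cv2
a=cv2.imread("pics/side2.png")[200:350,200:350]; cv2.imwrite("pics/c2.png",cv2.resize(a,(600,600),interpolation=2))
E
```

```text
4.2833 [0.6549 0.0854 0.2793] [-0.     0.694  0.72  -0.   ]
side 1006 [-0.0048 -1.0046  0.1179] [0.6706 0.136  0.7351]
 hook top 1 [ 0.2108 -0.057   0.7351] [ 0.2108 -0.057   0.7351]
top 41 [ 0.0605 -0.4738  0.0605] [0.6475 0.3437 0.7553]
 hook top 4 [ 0.266  -0.0475  0.7497] [ 0.2704 -0.0452  0.7553]
```

View pics/c2.png

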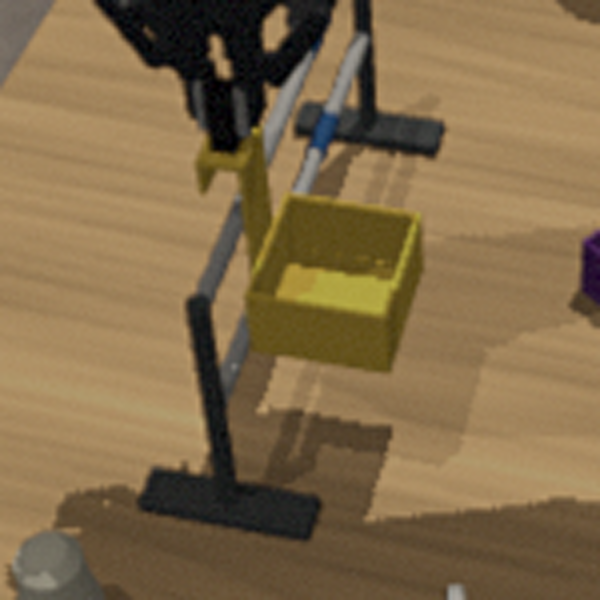

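The cup is held level above the rail, with the hook at crop (220,160) and the rail passing below it at (230,230). Next I'll measure the hook against the rail in the same view.

```bash
python3 - <<'E'
from h import *
import pickle
c=pickle.load(open("side2.pkl","rb")); w=cloud(c); hsv=cv2.cvtColor(c["color"],cv2.COLOR_BGR2HSV).astype(int); H,S=hsv[...,0],hsv[...,1]
Y=(H>20)&(H<38)&(S>100)&(abs(w-[.62,.09,.2])<[.12,.08,.1]).all(-1)
for z in np.arange(.15,.265,.006):
    q=w[Y&(abs(w[...,2]-z)<.003)&(w[...,0]>.61)]
    if len(q): print("z%.3f"%z,len(q),"x",q[:,0].min().round(4),q[:,0].max().round(4),"y",q[:,1].min().round(4),q[:,1].max().round(4))
q=w[Y&(abs(w[...,2]-.169)<.007)]; print("rim",cv2.minAreaRect(q[:,:2].astype(np.float32)*1000), q[:,2].mean())
r=(S<60)&(w[...,2]>.18)&(w[...,2]<.205)&(abs(w[...,0]-.655)<.02)&(abs(w[...,1])<.16)
q=w[r]
for y in np.arange(-.1,.16,.04):
    s=q[abs(q[:,1]-y)<.02]
    if len(s)>3: print("rail",y.round(3),len(s),s[:,0].min().round(4),s[:,0].max().round(4),s[:,0].mean().round(4),s[:,2].max().round(4))
E
```

```text
z0.150 54 x 0.6113 0.6404 y 0.0489 0.1328
z0.156 66 x 0.6107 0.6406 y 0.0461 0.1353
z0.162 56 x 0.61 0.6409 y 0.0483 0.1347
z0.168 82 x 0.6101 0.6431 y 0.047 0.1353
z0.174 27 x 0.6116 0.6429 y 0.0512 0.1333
z0.180 14 x 0.6414 0.6439 y 0.0725 0.1097
z0.186 13 x 0.6413 0.6434 y 0.0786 0.1091
z0.192 8 x 0.6411 0.6424 y 0.081 0.1098
z0.198 13 x 0.6408 0.6437 y 0.0769 0.1102
z0.204 13 x 0.6405 0.6436 y 0.0762 0.109
z0.210 19 x 0.6409 0.6449 y 0.075 0.1104
z0.216 12 x 0.6412 0.6453 y 0.0718 0.1108
z0.222 11 x 0.6408 0.6666 y 0.0806 0.1105
z0.228 22 x 0.6411 0.6674 y 0.0752 0.1099
z0.234 20 x 0.6407 0.6663 y 0.0744 0.1101
z0.240 15 x 0.6414 0.6663 y 0.0731 0.1093
z0.246 56 x 0.6406 0.6687 y 0.0722 0.1116
z0.252 32 x 0.6417 0.6671 y 0.0867 0.1097
z0.258 3 x 0.6616 0.663 y 0.0995 0.1032
z0.264 1 x 0.6401 0.6401 y 0.0897 0.0897
rim ((599.9708251953125, 89.71931457519531), (86.45266723632812, 88.34808349609375), 3.458167552947998) 0.16789052124190681
rail -0.1 18 0.6569 0.6666 0.6607 0.1988
rail -0.06 9 0.6539 0.6576 0.6553 0.1966
rail -0.02 46 0.6525 0.6629 0.6571 0.2005
rail 0.02 52 0.651 0.6614 0.6557 0.2001
rail 0.06 4 0.652 0.6552 0.6533 0.1953
rail 0.1 38 0.648 0.6574 0.6529 0.1995
rail 0.14 57 0.6467 0.6561 0.6512 0.1996
```

Call:
drive_tool(series=[[[0,0,0,-0.015,0],[0,0,0,-0.012,0],[0,0,0,-0.008,0],[0,0,0,-0.006,0],[0,0,0,-0.004,0],[0,0,0,0,0],[0,0,0,0,0]]])

```text
clock: 4.97
ee_pos: [0.6561, 0.0851, 0.2346]
tcp_rot: [-0.0, 0.694, 0.72, 0.0]
ft_force: [-0.3, 0.8, -2.8]
grip_width: 0.18
grasp_force: 60.9
```

Call:
drive_tool(series=[[[0,0,0,-0.0015,0],[0,0,0,-0.0015,0],[0,0,0,0,0],[0,0,0,0,0]]])

```text
clock: 5.3
ee_pos: [0.6563, 0.0852, 0.232]
tcp_rot: [0.0, 0.694, 0.72, 0.001]
ft_force: [0.8, 0.3, -1.3]
grip_width: 0.177
grasp_force: 61.2
```

Call:
drive_tool(series=[[[0,0,0,0,0],[0,0,0,0,0],[0,0.0004,-0.01,0,0],[0,0.0006,-0.015,0,0],[0,0.0006,-0.015,0,0],[0,0.0006,-0.015,0,0],[0,0.0006,-0.015,0,0],[0,0.0006,-0.015,0,0],[0,0.0006,-0.015,0,0],[0,0.0006,-0.015,0,0],[0,0.0006,-0.015,0,0],[0,0,0,0,0]]])

```text
clock: 6.3
ee_pos: [0.6617, -0.0503, 0.2319]
tcp_rot: [0.001, 0.696, 0.718, -0.001]
ft_force: [-1.0, -3.2, 4.8]
grip_width: 0.174
grasp_force: 61.9
```

Call:
drive_tool(series=[[[0,0.0004,-0.009,0,0],[0,0.0003,-0.008,0,0],[0,0.0001,-0.004,0,0],[0,0,0,0,0],[0,0,0,0,0],[0,0,0,0,0]]])

```text
clock: 6.8
ee_pos: [0.6623, -0.0674, 0.2319]
tcp_rot: [0.001, 0.695, 0.719, -0.0]
ft_force: [-0.5, -0.3, 4.7]
grip_width: 0.179
grasp_force: 62.0
```

```bash
cat > hk.py <<'E'
from h import *
import sys
s=sensors.sense(); print(s["ee_pos"].round(4),s["ft_force"].round(1))
for n in("side","top"):
    c=optics.camera(n); w=cloud(c); hsv=cv2.cvtColor(c["color"],cv2.COLOR_BGR2HSV).astype(int); H,S=hsv[...,0],hsv[...,1]
    Y=(H>20)&(H<38)&(S>100)&(abs(w-[.62,-.07,.16])<[.12,.08,.1]).all(-1)
    if n=="side": cv2.imwrite(f"pics/hk{sys.argv[1]}.png",cv2.resize(c["color"][130:280,220:370],(600,600),interpolation=2))
    for nm,m in (("plate",Y&(w[...,2]>.14)&(w[...,2]<.185)),("top",Y&(w[...,2]>.19)),("rim",Y&(w[...,2]>.112)&(w[...,2]<.13))):
        q=w[m]
        if len(q)>3: print(n,nm,len(q),"mid",((q.min(0)+q.max(0))/2).round(4),np.ptp(q,axis=0).round(3))
    b=(H>95)&(H<125)&(S>55)&(abs(w-[.66,-.07,.19])<[.03,.05,.02]).all(-1); q=w[b]
    if len(q)>3: print(n,"band",len(q),q.min(0).round(4),q.max(0).round(4))
    b=(H>95)&(H<125)&(S>55)&(abs(w-[.66,-.07,.1])<[.03,.05,.03]).all(-1); q=w[b]
    if len(q)>3: print(n,"lower band",len(q),q.min(0).round(4),q.max(0).round(4))
E
python3 hk.py 1
```

```text
[ 0.6623 -0.0674  0.2319] [-0.5 -0.3  4.7]
side plate 72 mid [ 0.662  -0.0611  0.163 ] [0.028 0.04  0.044]
side top 87 mid [ 0.6612 -0.0592  0.2178] [0.037 0.039 0.055]
side rim 321 mid [ 0.6073 -0.0629  0.1208] [0.088 0.091 0.017]
side lower band 14 [ 0.659  -0.0788  0.105 ] [ 0.6678 -0.0502  0.1102]
top plate 25 mid [ 0.6609 -0.0552  0.1624] [0.025 0.015 0.044]
top top 52 mid [ 0.6583 -0.0556  0.225 ] [0.025 0.016 0.065]
top rim 136 mid [ 0.6072 -0.0633  0.1211] [0.086 0.077 0.018]
```

Call:
drive_tool(series=[[[0,0.0001,-0.004,0,0],[0,0.0001,-0.003,0,0],[0,0,0,0,0],[0,0,0,0,0],[12,0,0,0,0],[22,0,0,0,0],[27,0,0,0,0],[30,0,0,0,0],[34,0,0,0,0],[38,0,0,0,0],[42,0,0,0,0],[50,0,0,0,0]]], grip_force=20)

```text
clock: 7.9
ee_pos: [0.6621, -0.0732, 0.2314]
tcp_rot: [-0.0, 0.694, 0.72, -0.0]
ft_force: [-0.5, -0.0, 0.4]
grip_width: 0.499
grasp_force: 0.0
```

```bash
python3 hk.py 2
```

```text
[ 0.6621 -0.0732  0.2314] [-0.5 -0.   0.4]
side plate 68 mid [ 0.6616 -0.0649  0.163 ] [0.029 0.038 0.043]
side top 101 mid [ 0.6583 -0.0712  0.2174] [0.052 0.049 0.054]
side rim 286 mid [ 0.609  -0.0682  0.1207] [0.088 0.091 0.017]
side lower band 14 [ 0.6592 -0.0798  0.104 ] [ 0.6682 -0.0493  0.1093]
top plate 24 mid [ 0.6503 -0.0627  0.1608] [0.002 0.018 0.04 ]
top top 52 mid [ 0.6419 -0.062   0.2251] [0.062 0.017 0.07 ]
top rim 135 mid [ 0.6087 -0.0711  0.1209] [0.086 0.079 0.018]
```

View pics/hk2.png

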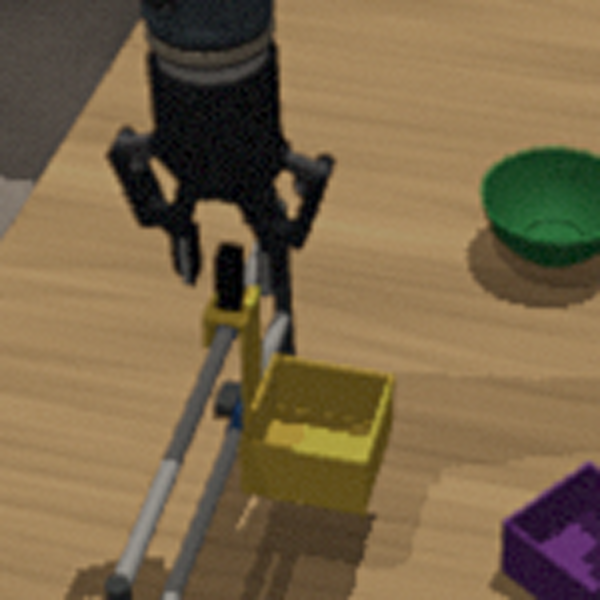

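The cup hangs with its hook at crop (228,315) covering the band, and the fingers are open and clear of the tab.

Call:
drive_tool(series=[[[50,0,0,0,0],[50,0,0,0.02,0],[50,0,0,0.03,0],[50,0,0,0.04,0],[60,-0.01,0.03,0.01,-7],[70,-0.015,0.035,0,-7],[80,-0.015,0.035,0,-7],[90,-0.015,0.035,0,-7],[100,-0.015,0.035,0,-7],[100,-0.015,0.035,0,-7],[100,-0.015,0.035,0,-7],[100,-0.015,0.035,0,-7]]])

```text
clock: 9.0
ee_pos: [0.5461, 0.2035, 0.3318]
tcp_rot: [0.0, 0.952, 0.307, 0.0]
ft_force: [0.6, 0.2, 0.3]
grip_width: 0.998
grasp_force: 0.0
```

Call:
drive_tool(series=[[[100,-0.015,0.035,0,-7],[100,-0.015,0.035,0,-7],[100,-0.015,0.03,0,0],[100,-0.01,0.02,-0.01,0],[100,0,0,0,0],[100,0,0,0,0]]])

```text
clock: 9.5
ee_pos: [0.4913, 0.3225, 0.3212]
tcp_rot: [0.0, 0.981, 0.195, -0.0]
ft_force: [-0.4, -1.1, 0.4]
grip_width: 1.004
grasp_force: 0.0
```

```bash
python3 - <<'E'
from h import *
s=sensors.sense(); q=s["tcp_rot"]; print(s["clock"],s["ee_pos"].round(4),s["joint_positions"].round(2),"yaw",np.degrees(2*np.arctan2(q[2],q[1])), "d to handle",(np.array([.481,.349,.27])-s["ee_pos"]).round(4))
E
```

```text
9.5 [0.4913 0.3225 0.3212] [-0.19  0.33 -0.6   1.63  0.2   1.24 -2.01] yaw 22.44187458751275 d to handle [-0.0103  0.0265 -0.0512]
```

Call:
drive_tool(series=[[[100,-0.0103,0.0265,-0.03,0],[100,0,0,-0.021,0],[100,0,0,0,0],[70,0,0,-0.035,0],[65,0,0,-0.035,0],[60,0,0,-0.035,0],[60,0,0,-0.035,0],[60,0,0,-0.005,0],[60,0,0,0,0],[60,0,0,0,0]]])

```text
clock: 10.33
ee_pos: [0.4841, 0.3478, 0.1275]
tcp_rot: [-0.0, 0.981, 0.192, 0.001]
ft_force: [-0.7, 0.3, 1.1]
grip_width: 0.601
grasp_force: 0.0
```

```bash
python3 look.py 3; python3 - <<'E'
import cv2,numpy as np
a=cv2.imread("pics/side3.png")[330:450,240:360]; b=cv2.imread("pics/top3.png")[210:310,90:190]
cv2.imwrite("pics/c3.png",np.hstack([cv2.resize(a,(400,400),interpolation=2),cv2.resize(b,(400,400),interpolation=2)]))
E
```

```text
10.3333 [0.4841 0.3478 0.1275] [-0.     0.981  0.192  0.001]
side 400 [-0.0299 -0.1701  0.0641] [0.6767 0.405  0.7095]
 hook top 2 [0.2344 0.1001 0.7079] [0.2483 0.1106 0.7095]
top 1233 [ 0.064  -0.1152  0.0669] [0.6761 0.3525 0.7438]
 hook top 1 [0.2628 0.1077 0.7438] [0.2628 0.1077 0.7438]
```

View pics/c3.png

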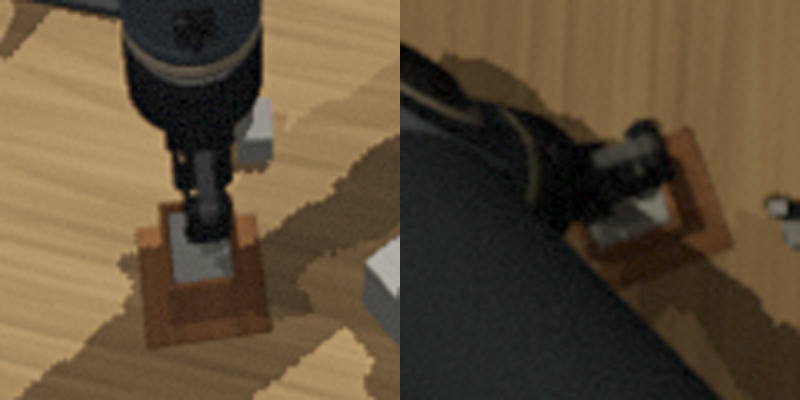

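The fingers straddle the handle at left crop (207,190), with the scoop still seated in the holder. Closing now.

Call:
drive_tool(series=[[[60,-0.003,0,-0.001,0],[0,0,0,0,0],[0,0,0,0,0],[0,0,0,0,0],[0,0,0,0,0],[0,0,0,0,0],[0,0,0,0,0],[0,0,0,0,0],[0,0,0,0.01,0],[0,0,0,0.015,0],[0,0,0,0.02,0],[0,0,0,0.025,0]]], grip_force=60)

```text
clock: 11.43
ee_pos: [0.4783, 0.3467, 0.194]
tcp_rot: [0.001, 0.981, 0.193, -0.002]
ft_force: [1.2, 0.1, -1.1]
grip_width: 0.172
grasp_force: 58.7
```

Call:
drive_tool(series=[[[0,0,0,0.02,0],[0,0,0,0.02,0],[0,0,0,0,0],[0,0,0,0,0]]])

```text
clock: 11.77
ee_pos: [0.4797, 0.3472, 0.2353]
tcp_rot: [0.0, 0.981, 0.192, 0.001]
ft_force: [-0.7, -1.1, -1.1]
grip_width: 0.176
grasp_force: 58.6
```

Call:
drive_tool(series=[[[0,-0.002,0.01,0,7],[0,-0.002,0.01,0,7],[0,-0.002,0.01,0,7],[0,-0.002,0.01,0,7],[0,-0.002,0.01,0,7],[0,-0.002,0,0,7],[0,0,0,0,7],[0,0,0,0,7],[0,0,0,0,7],[0,0,0,0,7],[0,0,0,0,7],[0,0,0,0,7]]])

```text
clock: 12.77
ee_pos: [0.4669, 0.3963, 0.2324]
tcp_rot: [-0.0, 0.598, 0.802, -0.002]
ft_force: [-0.8, -0.9, -0.9]
grip_width: 0.176
grasp_force: 58.5
```

Call:
drive_tool(series=[[[0,0,0,0,6],[0,0,0,-0.02,0],[0,0,0,-0.02,0],[0,0,0,0,0],[0,0,0,0,0]]])

```text
clock: 13.18
ee_pos: [0.4666, 0.3962, 0.1923]
tcp_rot: [-0.001, 0.558, 0.83, -0.002]
ft_force: [1.4, 1.3, -0.5]
grip_width: 0.177
grasp_force: 58.4
```

```bash
python3 - <<'E'
from h import *
s=sensors.sense(); q=s["tcp_rot"]; p=s["ee_pos"]; print(p.round(4),s["joint_positions"].round(2),"yaw",np.degrees(2*np.arctan2(q[2],q[1])),(np.array([.4676,.3973,.164])-p).round(4))
c=optics.camera("side"); cv2.imwrite("pics/s4.png",c["color"]); w=cloud(c)
m=(abs(w[...,:2]-p[:2])<.05).all(-1)&(w[...,2]<p[2]-.045)&(w[...,2]>.065)
q=w[m]; print(len(q),q.min(0).round(4),q.max(0).round(4),cv2.minAreaRect(q[:,:2].astype(np.float32)*1000))
E
```

```text
[0.4666 0.3962 0.1923] [-0.14  0.6  -0.91  1.71  0.52  1.1  -0.83] yaw 112.22352712243341 [ 0.001   0.0011 -0.0283]
664 [0.4371 0.3783 0.071 ] [0.4913 0.4285 0.1472] ((464.2697448730469, 403.78265380859375), (45.937774658203125, 38.065940856933594), 21.973915100097656)
```

Call:
drive_tool(series=[[[0,0.001,0.001,-0.014,0],[0,0,0,-0.014,0],[0,0,0,0,0],[0,0,0,0,0],[0,0.0038,-0.0093,0,0],[0,0,0,0,0],[0,0.0052,-0.0128,0.0007,0],[0,0,0,0,0],[0,0.0052,-0.0128,-0.0012,0],[0,0,0,0,0],[0,0.0051,-0.0125,-0.0029,0],[0,0,0,0,0]]], grip_force=25)

```text
clock: 14.23
ee_pos: [0.488, 0.3515, 0.1637]
tcp_rot: [-0.0, 0.558, 0.83, 0.001]
ft_force: [-2.1, 4.2, 2.3]
grip_width: 0.184
grasp_force: 60.4
```

```bash
cat > tilt.py <<'E'
from h import *
import sys
s=sensors.sense(); q=s["tcp_rot"]; p=s["ee_pos"]; print(s["clock"],p.round(4),s["ft_force"].round(1),s["moment"].round(2),"yaw",np.degrees(2*np.arctan2(q[2],q[1])))
a=2*np.arctan2(q[2],q[1]); u=np.array([np.cos(a),np.sin(a)]); v=np.array([-u[1],u[0]])
r=lambda P:((P[...,:2]-p[:2])@u,(P[...,:2]-p[:2])@v,P[...,2]-p[2])
for n in("side","top"):
    c=optics.camera(n); cv2.imwrite(f"pics/{n}_{sys.argv[1]}.png",c["color"]); w=cloud(c)
    hsv=cv2.cvtColor(c["color"],cv2.COLOR_BGR2HSV).astype(int)
    U,V,Z=r(w); m=(hsv[...,1]<75)&(abs(U)<.14)&(abs(V)<.035)&(Z<-.03)&(Z>-.14)&(w[...,2]>.03)
    if m.sum()<20: continue
    L=np.stack([U[m],Z[m]],-1)*1000
    print(n,m.sum(),"u,z rect",cv2.minAreaRect(L.astype(np.float32)),"umin/max",L.min(0).round(1),L.max(0).round(1))
    Vm=V[m]*1000
    print("  v",Vm.min().round(1),Vm.max().round(1))
    # lowest and farthest points
    for d in((1,0),(0,-1),(1,-1),(1,1)): k=np.argmax(L@np.array(d)); print("  ext",d,L[k].round(1))
E
python3 tilt.py 5
```

```text
14.2333 [0.488  0.3515 0.1637] [-2.1  4.2  2.3] [1.23 0.79 0.02] yaw 112.12726939784979
side 796 u,z rect ((-12.3359375, -78.59735107421875), (153.92755126953125, 80.77149963378906), 11.398306846618652) umin/max [ -80.  -132.5] [ 69.6 -30.7]
  v -24.6 34.3
  ext (1, 0) [ 69.6 -95.6]
  ext (0, -1) [ -75.1 -132.5]
  ext (1, -1) [  67.6 -103.5]
  ext (1, 1) [ 56.3 -59.7]
```

Call:
drive_tool(series=[[[0,0.0049,-0.0121,-0.0047,0],[0,0,0,0,0],[0,0.0046,-0.0114,-0.0063,0],[0,0,0,0,0],[0,0.0043,-0.0106,-0.0079,0],[0,0,0,0,0],[0,0.002,-0.006,-0.004,0],[0,0,0,0,0],[0,0,0,0,0]]], grip_force=30)

```text
clock: 15.08
ee_pos: [0.5036, 0.3123, 0.1409]
tcp_rot: [0.0, 0.558, 0.83, 0.001]
ft_force: [-0.0, 3.5, 2.6]
grip_width: 0.178
grasp_force: 62.1
```

```bash
python3 tilt.py 6
```

```text
15.0833 [0.5036 0.3123 0.1409] [-0.   3.5  2.6] [ 1.38  0.12 -0.14] yaw 112.22978814156967
side 761 u,z rect ((25.337987899780273, -90.97335815429688), (165.0460205078125, 75.93928527832031), 36.6556396484375) umin/max [ -63.4 -110.8] [106.7 -30. ]
  v -25.4 34.9
  ext (1, 0) [106.7 -62.2]
  ext (0, -1) [  20.7 -110.8]
  ext (1, -1) [  74.2 -102. ]
  ext (1, 1) [ 83.3 -36.8]
```

Call:
drive_tool(series=[[[0,0,0,0,0],[0,0,0,0,0],[0,0,0,0.01,0],[0,0,0,0.02,0],[0,0,0,0.03,0],[0,0,0,0.03,0],[0,0,0,0.03,0],[0,0,0,0.03,0],[0,0,0,0,0],[0,0,0,0,0]]], grip_force=100)

```text
clock: 16.02
ee_pos: [0.5038, 0.3095, 0.2912]
tcp_rot: [0.002, 0.558, 0.83, -0.001]
ft_force: [0.0, -1.5, -1.5]
grip_width: 0.173
grasp_force: 97.7
```

```bash
python3 tilt.py 7
```

```text
16.0167 [0.5038 0.3095 0.2912] [ 0.  -1.5 -1.5] [-0.08 -0.02 -0.01] yaw 112.14807728969377
side 882 u,z rect ((72.7435302734375, -47.548397064208984), (28.812583923339844, 71.43245697021484), 75.20037841796875) umin/max [ 40.2 -70. ] [104.6 -30.1]
  v -24.3 21.1
  ext (1, 0) [104.6 -66.8]
  ext (0, -1) [101.5 -70. ]
  ext (1, -1) [103.6 -68.6]
  ext (1, 1) [ 79.3 -36. ]
```

Call:
drive_tool(series=[[[0,0,0,0.02,-2],[0,0.006,-0.015,0.02,-3],[0,0.01,-0.025,0,-3],[0,0.01,-0.03,0,-3],[0,0.01,-0.03,0,-3],[0,0.01,-0.03,0,-3],[0,0.01,-0.03,0,-3],[0,0.01,-0.03,0,0],[0,0.01,-0.03,0,0],[0,0.01,-0.03,0,0],[0,0.01,-0.025,0,0],[0,0,-0.015,0,0]]])

```text
clock: 17.12
ee_pos: [0.5999, 0.0153, 0.3273]
tcp_rot: [-0.001, 0.695, 0.719, -0.003]
ft_force: [-0.5, 0.1, -2.0]
grip_width: 0.17
grasp_force: 97.6
```

Call:
drive_tool(series=[[[0,0.004,-0.02,0,0],[0,0.004,-0.03,0,0],[0,0.003,-0.03,0,0],[0,0,-0.03,0,0],[0,0,-0.025,0,0],[0,0,-0.015,0,0],[0,0,0,0,0],[0,0,0,0,0]]])

```text
clock: 17.78
ee_pos: [0.6096, -0.1291, 0.3288]
tcp_rot: [-0.001, 0.694, 0.72, -0.001]
ft_force: [-0.3, -0.3, -0.6]
grip_width: 0.178
grasp_force: 97.6
```

```bash
python3 tilt.py 8; python3 hk.py 8
```

```text
17.7833 [ 0.6096 -0.1291  0.3288] [-0.3 -0.3 -0.6] [0.04 0.03 0.02] yaw 92.16006805357954
side 492 u,z rect ((68.7987060546875, -52.52195739746094), (41.94065856933594, 71.79951477050781), 43.738956451416016) umin/max [ 33.1 -86.5] [107.8 -30.3]
  v -25.1 22.0
  ext (1, 0) [107.8 -62.9]
  ext (0, -1) [ 85.2 -86.5]
  ext (1, -1) [101.4 -70.9]
  ext (1, 1) [ 81.7 -35.9]
top 702 u,z rect ((68.24391174316406, -54.593414306640625), (38.08509826660156, 73.8237075805664), 47.67414093017578) umin/max [ 38.1 -78. ] [102.8 -30.4]
  v -22.7 21.5
  ext (1, 0) [102.8 -66.6]
  ext (0, -1) [ 73. -78.]
  ext (1, -1) [102.5 -71.8]
  ext (1, 1) [ 80.1 -39.6]
[ 0.6101 -0.1265  0.3299] [-0.5 -0.6 -0.7]
side plate 67 mid [ 0.6617 -0.0649  0.1622] [0.028 0.036 0.044]
side top 94 mid [ 0.6623 -0.0572  0.2126] [0.029 0.049 0.043]
side rim 279 mid [ 0.6092 -0.0695  0.1206] [0.087 0.091 0.017]
side lower band 14 [ 0.6584 -0.08    0.1037] [ 0.6683 -0.0478  0.1124]
top top 86 mid [ 0.6302 -0.0615  0.2243] [0.09  0.053 0.059]
top rim 134 mid [ 0.602  -0.0737  0.1186] [0.073 0.083 0.012]
```

Call:
drive_tool(series=[[[0,0.001,-0.012,0,0],[0,0,-0.01,-0.01,0],[0,0,0,-0.02,0],[0,0,0,-0.02,0],[0,0,0,-0.012,0],[0,0,0,-0.005,0],[0,0,0,0,0],[0,0,0,0,0],[0,0,0,0,0],[0,0,0,0,0],[0,0,0,0,0]]])

```text
clock: 18.9
ee_pos: [0.6118, -0.1507, 0.2642]
tcp_rot: [0.001, 0.693, 0.721, 0.0]
ft_force: [-0.6, -0.5, -0.6]
grip_width: 0.165
grasp_force: 97.6
```

```bash
python3 tilt.py 9; python3 hk.py 9; python3 - <<'E'
import cv2,numpy as np
a=cv2.imread("pics/side_9.png")[110:270,220:380]; b=cv2.imread("pics/top_9.png")[130:250,270:390]
cv2.imwrite("pics/c9.png",np.hstack([cv2.resize(a,(400,400),interpolation=2),cv2.resize(b,(400,400),interpolation=2)]))
E
```

```text
18.9 [ 0.6118 -0.1507  0.2642] [-0.6 -0.5 -0.6] [-0.01 -0.03 -0.01] yaw 92.22288337225413
side 432 u,z rect ((71.81080627441406, -49.560062408447266), (38.1190185546875, 70.3857650756836), 41.29095458984375) umin/max [ 40.2 -82.5] [107.8 -30.1]
  v -25.6 22.1
  ext (1, 0) [107.8 -64.5]
  ext (0, -1) [ 85.2 -82.5]
  ext (1, -1) [106.1 -66.3]
  ext (1, 1) [106.6 -60.3]
top 608 u,z rect ((65.3563232421875, -53.85835266113281), (38.79930114746094, 70.13912200927734), 41.515350341796875) umin/max [ 37.9 -80.8] [100.3 -30.3]
  v -25.0 21.7
  ext (1, 0) [100.3 -64. ]
  ext (0, -1) [ 74.8 -80.8]
  ext (1, -1) [100.  -70.1]
  ext (1, 1) [ 74.6 -35.1]
[ 0.6116 -0.1508  0.2638] [ 0.3 -0.  -0.6]
side plate 65 mid [ 0.6613 -0.0638  0.1627] [0.027 0.035 0.044]
side top 90 mid [ 0.6607 -0.0609  0.2154] [0.026 0.066 0.05 ]
side rim 264 mid [ 0.609  -0.0683  0.1207] [0.087 0.091 0.017]
side lower band 14 [ 0.6575 -0.0789  0.1037] [ 0.6678 -0.0481  0.1108]
top plate 24 mid [ 0.6196 -0.0713  0.1621] [0.063 0.035 0.041]
top top 122 mid [ 0.6313 -0.0943  0.2246] [0.089 0.087 0.069]
top rim 123 mid [ 0.6083 -0.0734  0.1189] [0.084 0.084 0.013]
```

View pics/c9.png

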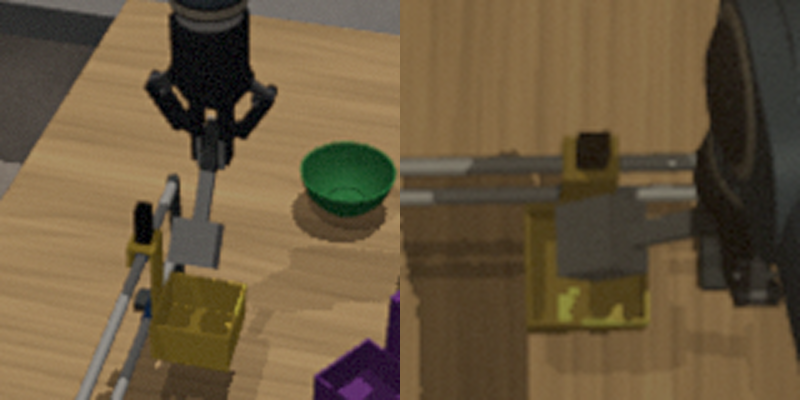

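The scoop hangs tilted at about 46° over the cup opening (left crop (195,240) above the cup at (200,320)), clear of both the tab and the rail. The cup still hangs at the band. Handing in.

```bash
python3 -c "
from cell import ctrl; print(ctrl.sign_off())"
```

```text
the job is handed in; nothing more can be done
None
```

I handed the job in at about 19 s: the cup hangs at the blue band and is let go, and the gripper holds the scoop at about 46°, its lip about 5 cm above the middle of the cup; the sign-off returned no verdict.

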